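# Lay a glove carton in its bench dispenser tray

## Task

Load the blue-banded glove carton, which stands on edge on the bench, into the dispenser tray: slide it up square against the tray's front sill, then push near its top so that it tips over the sill and lies on its back in the tray with the glove opening upwards, and push it in until it is pressed home, flush against the blue back-stop plate. The card dents easily, so push gently throughout, and do not disturb the other things on the bench.

Things in the scene. Friction and masses are not known exactly. Their poses are not given: they have to be found in the camera images.
- carton: the full glove carton with blue bands, to be loaded; 0.6 to 0.95 kg. Standing on its long edge, as at the start, it is 94 mm deep (x), 236 mm wide (y), 124 mm high (z); origin at the centre of its underside. The dark oval opening is on its -x face, towards the robot. Too thick to grasp; it is pushed. The card dents if pushed with more than 15 N
- carton_lead (a point): centre of the carton's 94 x 236 mm face on top at the start, 124 mm above the origin; it leads once the carton lies in the tray. Axes as the carton's. Slippery card (friction 0.2 to 0.3): a push at mid-height or lower slides it upright, one near the top rocks it; with its foot stopped, 2 to 5 N near the top tip it, and past about 37 degrees it falls over by itself
- tray: steel dispenser tray bolted to the bench. Origin: middle of its front edge, at bench level; x runs into the tray, away from the robot, y along the front edge. Its floor is a 12 mm thick plate, whose front edge (blue strip) is a 12 mm high upright sill at x = 0. The floor runs back 215 mm between side walls 62 mm high, 276 mm apart inside, that begin at the sill
- backstop: the tray's back-stop: two slotted steel strips fixed outside the side walls and, clamped in them by thumbscrews, a rigid blue plate across the tray, 272 mm wide, its top 74 mm above the bench. The plate is set by hand: its front face stands somewhere from 135 to 180 mm behind the sill, unmeasured, so look or feel for it. Origin: fixed, 157.5 mm behind the sill, 45 mm above the bench; axes as the tray's
- amber_bottle: brown glass bottle with a black cap, 60 mm diameter, 130 mm high, standing just left (+y) of the tray; leave alone
- dish_stack: stack of five clear dishes, 93 mm diameter, 73 mm high, just right (-y) of the tray; leave alone
- tip_box: blue tip box with a pale lid, 85 x 122 x 64 mm; leave alone
- tube_rack: orange rack 105 x 200 x 55 mm full of capped tubes (92 mm high in all); leave alone
- spare_carton: a second glove carton of the same shape and size with purple bands, standing on its long edge at the right; not the one to load, leave alone
- wash_bottle: white squeeze bottle with red cap and bent spout, 68 mm diameter, 205 mm high; leave alone
- pen_pot: black pot of pens, 72 mm diameter, about 150 mm high; leave alone
- kit_box: brown and orange card box 85 x 130 x 62 mm; leave alone

How it is judged:
On the way, in this order (a step that is already met when the one before it is completed fails the run):
1. the carton, still upright, has been slid square up against the sill (foot within 4 mm of it, within 3 degrees) (angle between carton's own z axis and vertical below 0.1 rad and x of carton in the frame of tray between -0.051 and -0.043 m and angle between the y axis of carton and the y axis of tray, either way round below 0.052 rad), for 0.1 s.
2. the carton lies on its back on the tray floor, opening upwards (angle between carton's own x axis and vertical above 3.08 rad and z of carton_lead in the frame of tray between 0.054 and 0.064 m and x of carton_lead in the frame of tray above 0.05 m and y of carton_lead in the frame of tray between -0.024 and 0.024 m), for 0.2 s.
3. the carton, square, is pressed home against the back-stop plate (at least 1 N) (all of step 2 and x of carton_lead in the frame of tray above 0.13 m and angle between the y axis of carton and the y axis of tray, either way round below 0.02 rad and contact force between carton and backstop above 1 N), for 0.1 s.
At the end, for the whole second after the job is handed in: The carton, pressed home, rests flush against the back-stop plate (still touching it, 0.1 N or more), on its back on the tray floor between the side walls (opening upwards, within 3.5 degrees of flat, within 1.1 degrees of square, leading face over 130 mm behind the sill), released and at rest (all of step 2 and x of carton_lead in the frame of tray above 0.13 m and angle between the y axis of carton and the y axis of tray, either way round below 0.02 rad and contact force between carton and backstop above 0.1 N and linear speed of carton below 0.02 m/s and contact force between the fingers and carton below 0.2 N).
It fails at once if the carton is pushed with more than 15 N (dented) (contact force between any of the fingers, the arm and carton above 15 N).
It fails at once if another thing on the bench is moved more than 20 mm or tipped (distance of any of amber_bottle, dish_stack, tip_box, tube_rack, spare_carton, wash_bottle, pen_pot, kit_box from where it was at the start of the episode above 0.02 m or angle between any of amber_bottle, dish_stack, tip_box, tube_rack, spare_carton, wash_bottle, pen_pot, kit_box's own z axis and vertical above 0.3 rad).
It also fails if it takes over 64 s, if anything falls off the work surface, if the arm or the gripper's body presses on something with over 40 N, if the wrist force passes 120 N, or if a joint passes its speed limit or range.

## Robot

A 6-joint arm with a two-finger parallel gripper is mounted at the origin on the work surface. World frame = base frame: x ahead of the robot, y to its left, z up, the work surface at z = 0. Lengths are in m, angles in rad, forces in N, time in s.
With the tool pointing down it reaches from about 0.225 to 0.875 m from the base axis. Payload 3.4 kg.
Tool frame: the origin (TCP) lies midway between the tips of the shut fingers; the grasp point (between the pads) lies 19 mm behind it (manip.grasp_offset is the distance from the TCP to the grasp point, in m); x points along the fingers, y is the direction in which the jaws open and shut, and the axes are right-handed (so a half turn about x gives the same grasp; the last joint's range is limited). The gripper opens to 85 mm and grips with 20 to 120 N. Pads are 22 mm wide; open, the fingers measure 114 mm over their backs; the gripper's body (76 mm by 85 mm) begins 54 mm behind the grasp point. The pads swing forward as they close: fully open they stand 13 mm farther back than shut.
Start: joints at [0.986, 0.276, 1.505, -0, 1.361, -0.121], TCP at [0.257, 0.514, 0.231] pointing down, gripper open.
Joint ranges: [-2.89, 2.89], [-0.75, 2.08], [0.22, 2.7], [-1.18, 4.32], [0.11, 2.71], [-2.7, 2.7]. Speed limits (rad/s): [2.57, 2.57, 3.14, 3.14, 3.14, 3.14].

## Interface

Orientations are given as a unit quaternion [w, x, y, z].
In Python, from rig import manip gives the robot as it stands.
- The arm moves only by the shell command python3 -m creep 'ROWS' [OPENING] [FORCE]. ROWS is a JSON object of lists of equal length, an entry for each row: "delta_pos": the shift along the tool's x, y, z in cm, a list of three; "dr": the turn, a rotation vector about the tool's x, y, z in rad, a list of three. In form: {"delta_pos": [[dx, dy, dz], ...], "dr": [[rx, ry, rz], ...]}. A call has 1 to 10 rows; each row is the pose to reach, as a shift and turn from the pose commanded when the call began, along the tool's axes at that moment; what a row does not reach only later rows make up. A row lasts 1/10 s, in which the tool goes at most 50 mm and 8.59 degrees, less where a joint would pass 70% of its speed; a pose out of reach is approached as far as the arm can. A call with a gripper value outside its range is refused whole. OPENING is the opening, from -1 (shut) to 1 (fully open), set as the call begins (- or left out, the last holds). The fingers move at their own pace and stop on an object; FORCE is the grip in N (left out, the last holds). Time passes only in rows, so rows that repeat a pose let the fingers close. It gives the time, the measured TCP pose, the force and the opening at its end, in the units of the state.
- manip.get_state(): the state, without advancing time (a new reading comes with each control period).
- manip.get_image(name): name is "side" or "top" or "wrist"; returns a dict with "pixels" (384x512x3 uint8, blue, green, red), "depth" (384x512 float32, m along the optical axis (not along the pixel's ray), 0 where there is no reading), "intrinsics" (3x3 intrinsics, pixels), "rvec" (rotation vector, rad) and "tvec" (3), from world to camera coordinates, as OpenCV has them. Camera axes: x right, y down, z forward; pixel columns grow to the right and rows downward; lengths in m; the calibration is good to about 2 mm. The wrist camera is an equidistant fisheye: a pixel r from the principal point sees the ray r / f radians off the axis. A picture is of the moment at which its call begins.
- manip.sign_off(): hands the job in, once; it reports no verdict.
The state is a dict: "clock": time; "qpos": joint angles; "qd": joint speeds; "effort": joint torques, N m; "position": TCP position; "ee_rot": TCP orientation; "contact_force": force on the tool from outside, world axes, zero at the start; "moment": the same for the moment, N m; "width": finger opening in m.
Only numpy, scipy, OpenCV 4.12 (cv2) and the standard library are available. Lean on these libraries where they do the work, as an engineer would, in place of code of your own. Each camera call takes 0.05 s, during which the arm holds its last target. There are 200 camera calls.

## Working session

There is one attempt and no reset: what is moved stays moved. The work goes in short steps, Python scripts to look and compute and a shell command to move; the robot and the scene stay as the last step left them, time stands still between calls to the robot, and variables do not carry over. Pictures are saved under pics/ and viewed, about 8 in all and at most 12, crops included, and the job is handed in when it is done.

```bash
ls; mkdir -p pics; python3 - <<'E'
from rig import manip
import cv2,numpy as np,pickle
s=manip.get_state();print({k:np.round(v,3).tolist() for k,v in s.items()})
for n in("side","top"):
    d=manip.get_image(n);pickle.dump(d,open(f'{n}0.pkl','wb'));cv2.imwrite(f'pics/{n}0.png',d["pixels"])
    R=cv2.Rodrigues(d["rvec"])[0];print(n,-R.T@np.array(d["tvec"]).ravel(),R.round(2).tolist(),d["intrinsics"])
E
```

```text
pics
{'clock': 0.0, 'qpos': [0.986, 0.277, 1.506, -0.0, 1.361, -0.121], 'qd': [0.0, 0.001, 0.0, -0.002, -0.0, 0.001], 'effort': [-0.001, -41.678, -24.58, -0.0, 0.011, -0.0], 'position': [0.257, 0.514, 0.23], 'ee_rot': [0.688, 0.162, 0.688, -0.163], 'contact_force': [0.084, -0.693, 0.66], 'moment': [-0.047, -0.016, 0.011], 'width': 0.086}
side [ 0.38807479 -0.68028403  0.96211409] [[0.98, -0.22, -0.0], [-0.16, -0.73, -0.66], [0.14, 0.65, -0.75]] [[350.72685387   0.         253.60779659]
 [  0.         350.72685387 194.3028294 ]
 [  0.           0.           1.        ]]
top [0.42989852 0.04027956 1.80853704] [[-0.03, -1.0, 0.01], [-1.0, 0.03, -0.06], [0.06, -0.01, -1.0]] [[470.85368865   0.         255.16727607]
 [  0.         470.85368865 190.49835911]
 [  0.           0.           1.        ]]
```

View pics/top0.png

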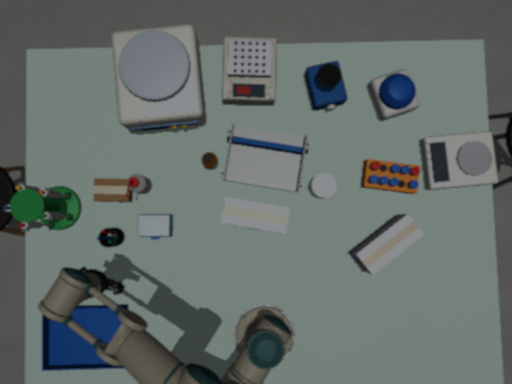

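View pics/side0.png

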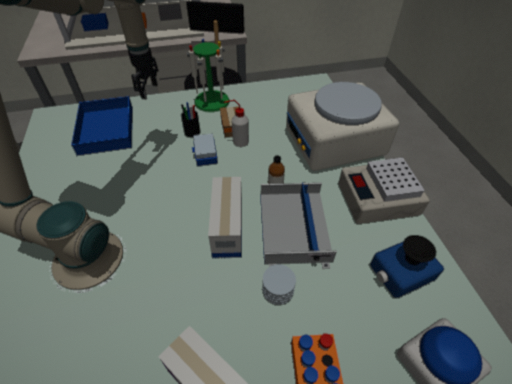

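The top view shows the carton at about (255,215), the tray at (265,160) with the blue plate at (267,145), the bottle at (210,160) and the dishes at (323,186). In the side view the carton is at (227,215) and the tray at (295,220). Next I'll measure both.

```bash
cat > h.py <<'E'
import cv2,numpy as np,pickle
from rig import manip
def pts(d):
    K=np.array(d["intrinsics"]);z=d["depth"];v,u=np.mgrid[:384,:512]
    c=np.stack([(u-K[0,2])/K[0,0]*z,(v-K[1,2])/K[1,1]*z,z],-1)
    R=cv2.Rodrigues(np.array(d["rvec"]))[0];P=(c-np.array(d["tvec"]).ravel())@R
    P[z==0]=np.nan;return P
def onplane(d,uv,h):
    K=np.array(d["intrinsics"]);R=cv2.Rodrigues(np.array(d["rvec"]))[0];C=-R.T@np.array(d["tvec"]).ravel()
    r=np.c_[np.array(uv,float),np.ones(len(uv))]@np.linalg.inv(K).T@R
    return (C+r*((h-C[2])/r[:,2])[:,None])[:,:2]
def rect(d,m,h):
    c=max(cv2.findContours(m.astype(np.uint8),0,2)[0],key=cv2.contourArea)
    b=cv2.boxPoints(cv2.minAreaRect(onplane(d,c[:,0],h).astype(np.float32)));return b
E
python3 - <<'E'
from h import *
np.set_printoptions(precision=4,suppress=True)
T=pickle.load(open('top0.pkl','rb'));P=pts(T);h=P[...,2]
print('bench',np.nanmedian(h[250:290,300:340]))
roi=np.zeros(h.shape,bool);roi[190:240,210:300]=1
m=roi&(h>.1)
b=rect(T,m,.124);print('carton h',np.nanmedian(h[m]),'\n',b,b.mean(0))
S=pickle.load(open('side0.pkl','rb'));
for n,D in(('top',T),('side',S)):
    p=pts(D).reshape(-1,3);x=D["pixels"].reshape(-1,3).astype(int)
    B=(x[:,0]>x[:,2]+50)&(p[:,0]>.4)&(p[:,0]<.8)&(abs(p[:,1])<.22)&(p[:,2]<.1)
    q=p[B]
    print(n,'blue',B.sum(),[ (lo,((q[:,2]>=lo)&(q[:,2]<lo+.01)).sum()) for lo in np.arange(-.01,.09,.01).round(2)])
    t=q[q[:,2]>.066];print(len(t),t.mean(0),np.polyfit(t[:,1],t[:,0],1),t.min(0),t.max(0))
    # tray wall rim points
    w=(abs(p[:,2]-.062)<.006)&(p[:,0]>.48)&(p[:,0]<.8)&(abs(p[:,1])<.19)
    for sg in(1,-1):
        ww=p[w&(p[:,1]*sg>.07)]
        if len(ww)>5:print('rim',sg,len(ww),np.polyfit(ww[:,0],ww[:,1],1),ww.min(0),ww.max(0))
# zooms
cv2.imwrite('pics/tz.png',np.hstack([cv2.resize(T["pixels"][115:245,195:345],None,fx=5,fy=4.6,interpolation=2)]))
cv2.imwrite('pics/sz.png',cv2.resize(S["pixels"][150:290,200:340],None,fx=5,fy=4.2,interpolation=2))
# height map columns through tray
for u in(240,255,275,290):print(u,[(v,round(P[v,u,0],3),round(P[v,u,1],3),round(h[v,u],3)) for v in range(134,194,3)])
E
```

```text
bench 0.000586043950925658
carton h 0.12444929213359618 
 [[ 0.3808 -0.0846]
 [ 0.473  -0.1028]
 [ 0.5187  0.1286]
 [ 0.4265  0.1468]] [0.4497 0.022 ]
top blue 315 [(np.float64(-0.01), np.int64(0)), (np.float64(0.0), np.int64(19)), (np.float64(0.01), np.int64(156)), (np.float64(0.02), np.int64(44)), (np.float64(0.03), np.int64(2)), (np.float64(0.04), np.int64(0)), (np.float64(0.05), np.int64(0)), (np.float64(0.06), np.int64(27)), (np.float64(0.07), np.int64(62)), (np.float64(0.08), np.int64(5))]
89 [ 0.7055 -0.0298  0.0738] [0.1885 0.7111] [ 0.6831 -0.1546  0.0662] [0.7299 0.0967 0.0834]
rim 1 92 [-0.2494  0.2905] [0.5907 0.0712 0.056 ] [0.7997 0.1884 0.0679]
rim -1 91 [-0.1131 -0.082 ] [ 0.5389 -0.1813  0.0562] [ 0.7496 -0.0741  0.0677]
side blue 239 [(np.float64(-0.01), np.int64(0)), (np.float64(0.0), np.int64(0)), (np.float64(0.01), np.int64(175)), (np.float64(0.02), np.int64(0)), (np.float64(0.03), np.int64(0)), (np.float64(0.04), np.int64(0)), (np.float64(0.05), np.int64(0)), (np.float64(0.06), np.int64(2)), (np.float64(0.07), np.int64(62)), (np.float64(0.08), np.int64(0))]
64 [
[... 4703 characters left out ...]
.float64(0.655), np.float64(-0.119), np.float64(0.005)), (164, np.float64(0.643), np.float64(-0.118), np.float64(0.011)), (167, np.float64(0.63), np.float64(-0.117), np.float64(0.021)), (170, np.float64(0.621), np.float64(-0.118), np.float64(0.005)), (173, np.float64(0.608), np.float64(-0.117), np.float64(0.012)), (176, np.float64(0.597), np.float64(-0.116), np.float64(0.013)), (179, np.float64(0.585), np.float64(-0.116), np.float64(0.012)), (182, np.float64(0.573), np.float64(-0.115), np.float64(0.018)), (185, np.float64(0.562), np.float64(-0.115), np.float64(0.011)), (188, np.float64(0.55), np.float64(-0.114), np.float64(0.02)), (191, np.float64(0.54), np.float64(-0.116), np.float64(0.0))]
```

View pics/tz.png

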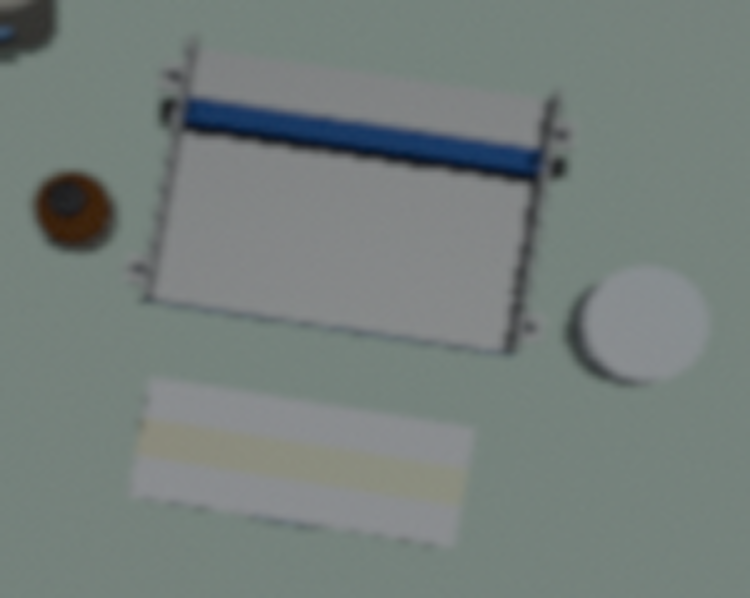

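```bash
python3 - <<'E'
from h import *
np.set_printoptions(precision=4,suppress=True)
T=pickle.load(open('top0.pkl','rb'));S=pickle.load(open('side0.pkl','rb'))
def robust(q):
    k=np.ones(len(q),bool)
    for _ in range(6):
        f=np.polyfit(q[k,1],q[k,0],1);r=q[:,0]-np.polyval(f,q[:,1]);k=abs(r)<max(.0015,2*np.std(r[k]))
    return f,k.sum(),np.std(r[k])
g=cv2.GaussianBlur(T["pixels"].astype(np.float32).sum(2),(0,0),.6)
uv=[]
for u in range(230,294):
    vl=179.8+(u-225)*.16; v0=int(vl)-4; c=g[v0:v0+10,u]; i=int(np.argmin(c))
    if 0<i<9:
        a,b_,e=c[i-1:i+2]; uv.append((u,v0+i+.5*(a-e)/(a-2*b_+e)))
q=onplane(T,uv,.006);print('top sill (z6mm)',robust(q))
# blue strips by colour, via top colour & side colour
for n,D in(('top',T),('side',S)):
    x=D["pixels"].astype(int);m=(x[...,0]>x[...,2]+50)
    P=pts(D);near=(P[...,0]>.62)&(P[...,0]<.77)&(abs(P[...,1]+.03)<.17)&m
    sg=[]
    if n=='top':
        for u in range(232,302):
            v=np.where(near[:,u])[0]
            if len(v):sg.append((u,v.min()-.5,v.max()+.5))
        sg=np.array(sg);print('plate back top edge',robust(onplane(D,sg[:,[0,1]],.074)),'front (top z74)',robust(onplane(D,sg[:,[0,2]],.074)), '(z12)',robust(onplane(D,sg[:,[0,2]],.012)))
    else:
        for v in range(180,262):
            u=np.where(near[v])[0]
            if len(u):sg.append((u.min()-.5,v,u.max()+.5))
        sg=np.array(sg);print('side front foot z12',robust(onplane(D,sg[:,[0,1]],.012)),'back top',robust(onplane(D,sg[:,[2,1]],.074)))
# walls, top view dark rims at z=.062: per row
for lo,hi,side in((222,238,'L'),(294,310,'R')):
    uv=[]
    for v in range(140,178):
        uc=(233-(v-125)*.155) if side=='L' else (306-(v-140)*.17)
        u0=int(uc)-5;c=g[v,u0:u0+11];i=int(np.argmin(c));uv.append((u0+i,v))
    q=onplane(T,uv,.062);print(side,robust(q[:,::-1]),q[:,1].mean(),q[:,0].mean())
E
```

```text
top sill (z6mm) (array([0.1898, 0.5613]), np.int64(64), np.float64(0.0004686724230183829))
plate back top edge (array([0.1891, 0.7257]), np.int64(67), np.float64(0.0010901546295205308)) front (top z74) (array([0.1885, 0.7084]), np.int64(69), np.float64(0.0011285030882842153)) (z12) (array([0.1885, 0.7186]), np.int64(69), np.float64(0.0011688407632227363))
side front foot z12 (array([0.1881, 0.7224]), np.int64(60), np.float64(0.000963478581971944)) back top (array([0.1866, 0.7225]), np.int64(56), np.float64(0.0009259128569982512))
L (array([-0.2074,  0.2572]), np.int64(31), np.float64(0.001176506679486977)) 0.11812294818229428 0.6635054275111724
R (array([-0.1821, -0.0375]), np.int64(31), np.float64(0.0010439173950120221)) -0.15553216455902985 0.6568377776595836
```

View pics/sz.png

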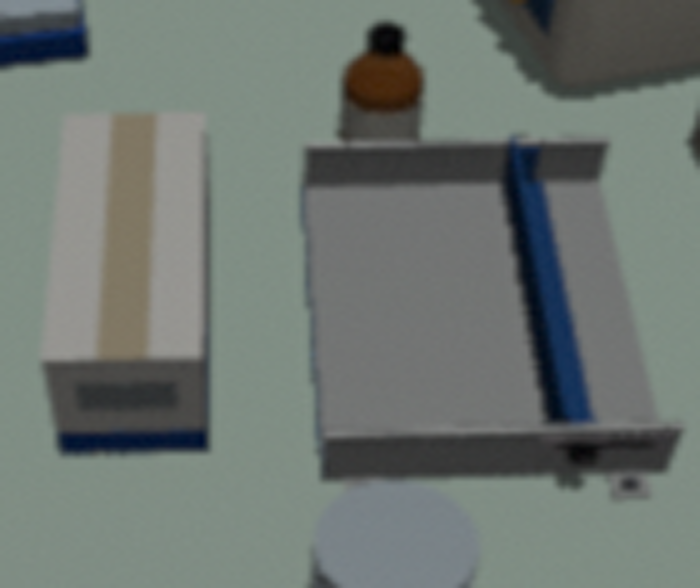

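The zoom shows the tray with its sill facing the carton and nothing between them. The sill's yaw is about -10.7°, and the carton is only about 0.5° off it and laterally centred. The plate is about 145 mm behind the sill. I'll push with the open fingers pitched 45° forward and the jaws along the sill.

```bash
cat > t.py <<'E'
import sys,numpy as np
from scipy.spatial.transform import Rotation as Ro
from rig import manip
psi=-0.187;O=np.array([.5613,-.001,0]);W=Ro.from_euler('z',psi).as_matrix() # tray
def tgt(p,pitch): # p in tray coords, pitch down
    c,s_=np.cos(pitch),np.sin(pitch)
    Rt=W@np.array([[c,0,s_],[0,1,0],[-s_,0,c]]);return O+W@np.array(p),Rt
if __name__=='__main__':
    s=manip.get_state();q=s["ee_rot"];R=Ro.from_quat([q[1],q[2],q[3],q[0]]).as_matrix()
    a=[float(v) for v in sys.argv[1:]]
    print('tray pos',(W.T@(np.array(s["position"])-O)).round(4),'tool axes in tray\n',(W.T@R).round(3))
    if a:
        p,Rt=tgt(a[:3],np.radians(a[3]))
        print('cm',(R.T@(p-s["position"])*100).round(2),'dr',Ro.from_matrix(R.T@Rt).as_rotvec().round(3))
E
python3 t.py -.20 0 .20 45
```

```text
tray pos [-0.3947  0.4493  0.2305] tool axes in tray
 [[-0.001  0.273  0.962]
 [-0.002  0.962 -0.273]
 [-1.    -0.002 -0.   ]]
cm [  3.11 -37.89  31.01] dr [-0.262 -0.781  0.11 ]
```

```bash
python3 -m creep '{"delta_pos":[[0,-4,3],[1,-8,6],[1,-12,9],[1,-16,12.5],[2,-20,16],[2,-24,19.5],[2,-28,23],[3,-32,26],[3.1,-36,29.5],[3.1,-37.9,31]],"dr":[[-0.03,-0.08,0.01],[-0.06,-0.16,0.02],[-0.08,-0.24,0.03],[-0.11,-0.32,0.045],[-0.13,-0.4,0.055],[-0.16,-0.48,0.066],[-0.19,-0.56,0.08],[-0.22,-0.64,0.09],[-0.24,-0.72,0.1],[-0.262,-0.781,0.11]]}' 1; python3 t.py -.20 0 .10 45
```

```text
clock: 1.1
position: [0.3588, 0.0524, 0.197]
ee_rot: [0.913, 0.04, 0.396, -0.086]
contact_force: [0.4, 0.7, -0.5]
width: 0.0852
tray pos [-0.2089  0.0148  0.197 ] tool axes in tray
 [[ 0.683  0.004  0.73 ]
 [ 0.001  1.    -0.007]
 [-0.73   0.005  0.683]]
cm [ 7.69 -1.53 -5.97] dr [-0.007 -0.033 -0.001]
```

```bash
python3 -m creep '{"delta_pos":[[0,0,0],[2,0,-2],[4,0,-4],[6,0,-6],[8,0,-8],[9.5,0,-9.5],[11,0,-11],[11.6,0,-11.6],[11.6,0,-11.6]],"dr":[[0,0,0],[0,0,0],[0,0,0],[0,0,0],[0,0,0],[0,0,0],[0,0,0],[0,0,0],[0,0,0]]}'; python3 t.py -.20 0 .035 45; python3 - <<'E'
from h import *
d=manip.get_image("side");cv2.imwrite('pics/s1.png',cv2.resize(d["pixels"][130:290,90:350],None,fx=3,fy=3,interpolation=2))
E
```

```text
clock: 2.0
position: [0.337, 0.0324, 0.1234]
ee_rot: [0.905, 0.047, 0.416, -0.077]
contact_force: [0.8, -0.1, 0.4]
width: 0.0855
tray pos [-0.2266 -0.0089  0.1234] tool axes in tray
 [[ 0.65  -0.007  0.76 ]
 [ 0.02   1.    -0.009]
 [-0.76   0.021  0.65 ]]
cm [ 8.47  0.68 -3.73] dr [-0.01  -0.078 -0.02 ]
```

View pics/s1.png

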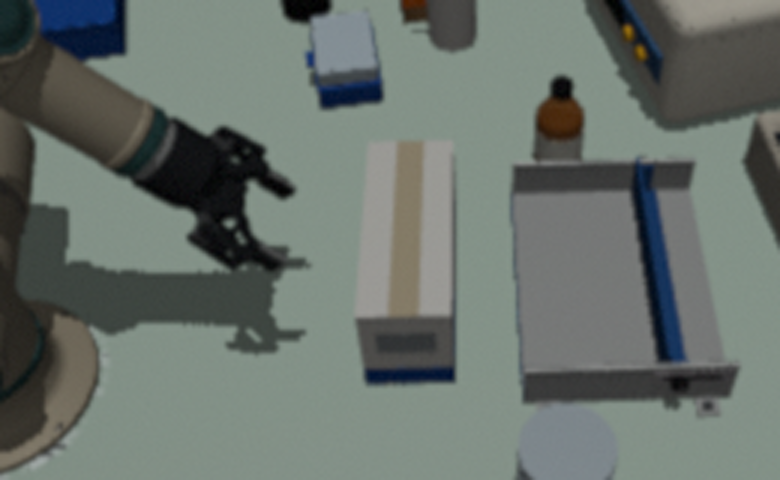

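```bash
python3 -m creep '{"delta_pos":[[0,0,0],[0,0,0],[0,0,0]],"dr":[[0,0,0],[0,0,0],[0,0,0]]}'; python3 t.py -.20 0 .035 50; python3 -c "
from rig import manip;print(manip.get_state()['qpos'])"
```

```text
clock: 2.35
position: [0.3371, 0.0318, 0.1233]
ee_rot: [0.905, 0.047, 0.416, -0.078]
contact_force: [-1.0, 1.2, -0.4]
width: 0.0854
tray pos [-0.2264 -0.0095  0.1233] tool axes in tray
 [[ 0.65  -0.005  0.76 ]
 [ 0.019  1.    -0.01 ]
 [-0.76   0.021  0.65 ]]
cm [ 8.45  0.75 -3.74] dr [-0.009  0.009 -0.019]
[-0.00461801 -0.22048498  2.61897956 -1.17783149  0.10725653 -0.24646532]
```

```bash
python3 t.py -.205 0 .11 62
```

```text
tray pos [-0.2264 -0.0095  0.1233] tool axes in tray
 [[ 0.65  -0.005  0.76 ]
 [ 0.019  1.    -0.01 ]
 [-0.76   0.021  0.65 ]]
cm [2.42 0.91 0.75] dr [-0.007  0.219 -0.02 ]
```

```bash
python3 -m creep '{"delta_pos":[[0.6,0.3,0.2],[1.2,0.6,0.4],[1.8,0.9,0.6],[2.4,0.9,0.75],[2.4,0.9,0.75],[2.4,0.9,0.75]],"dr":[[0,0.055,0],[0,0.11,-0.01],[0,0.165,-0.01],[0,0.219,-0.02],[0,0.219,-0.02],[0,0.219,-0.02]]}'; python3 t.py -.205 0 .035 60; python3 -c "
from rig import manip;print(manip.get_state()['qpos'])"
```

```text
clock: 2.95
position: [0.3613, 0.0368, 0.1106]
ee_rot: [0.853, 0.052, 0.512, -0.082]
contact_force: [-1.1, -0.1, 0.9]
width: 0.0857
tray pos [-0.2035  0.      0.1106] tool axes in tray
 [[ 0.47   0.007  0.883]
 [ 0.001  1.    -0.009]
 [-0.883  0.005  0.47 ]]
cm [ 6.6  -0.04 -3.68] dr [-0.009 -0.035 -0.001]
[-0.00553878 -0.12175175  2.4359493  -0.2437857   0.35470746 -1.17230826]
```

```bash
python3 -m creep '{"delta_pos":[[1.5,0,-0.8],[3,0,-1.6],[4.5,0,-2.4],[6,0,-3.2],[6.6,0,-3.55],[6.6,0,-3.55]],"dr":[[0,0,0],[0,0,0],[0,0,0],[0,0,0],[0,0,0],[0,0,0]]}'; python3 t.py -.165 0 .035 60; python3 -c "
from rig import manip;print(manip.get_state()['qpos'])"
```

```text
clock: 3.55
position: [0.3579, 0.0403, 0.0436]
ee_rot: [0.85, 0.053, 0.518, -0.085]
contact_force: [2.1, -1.8, 0.8]
width: 0.0855
tray pos [-0.2075  0.0028  0.0436] tool axes in tray
 [[ 0.458  0.015  0.889]
 [-0.005  1.    -0.014]
 [-0.889  0.002  0.458]]
cm [ 2.72 -0.22  3.39] dr [-0.014 -0.047  0.005]
[ 0.01856526  0.06931547  2.56493332 -1.17898426  0.10620105 -0.19628284]
```

```bash
python3 -m creep '{"delta_pos":[[0.5,-0.1,0.8],[0.9,-0.2,1.6],[1.4,-0.2,2.4],[1.8,-0.2,3.1],[1.8,-0.2,3.1]],"dr":[[-0.004,0,0.002],[-0.008,0,0.003],[-0.013,0,0.005],[-0.013,0,0.005],[-0.013,0,0.005]]}'; python3 t.py -.11 0 .035 57; python3 -c "
from rig import manip;print(manip.get_state()['qpos'])"
```

```text
clock: 4.05
position: [0.3965, 0.0328, 0.0471]
ee_rot: [0.851, 0.044, 0.518, -0.08]
contact_force: [-0.5, -0.8, -0.2]
width: 0.0852
tray pos [-0.1682  0.0025  0.0471] tool axes in tray
 [[ 0.46  -0.005  0.888]
 [-0.004  1.     0.008]
 [-0.888 -0.007  0.46 ]]
cm [ 3.76 -0.27  4.61] dr [ 0.008 -0.098  0.004]
[-0.01699577  0.10530204  2.49656049 -0.88084465  0.10655534 -0.54897239]
```

```bash
python3 -m creep '{"delta_pos":[[0.16,0,0.14],[0.32,0,0.28],[0.48,-0.1,0.42],[0.64,-0.1,0.56],[0.8,-0.1,0.7],[0.96,-0.1,0.84],[1.12,-0.2,0.98],[1.28,-0.2,1.12],[1.44,-0.2,1.26],[1.6,-0.2,1.4]],"dr":[[0.002,0,0],[0.004,0,0],[0.006,0,0],[0.008,0,0],[0.008,0,0],[0.008,0,0],[0.008,0,0],[0.008,0,0],[0.008,0,0],[0.008,0,0]]}'; python3 t.py -.11 0 .035 57; python3 -c "
from rig import manip;print(manip.get_state()['qpos'])"
```

```text
clock: 5.05
position: [0.4142, 0.0292, 0.042]
ee_rot: [0.849, 0.047, 0.52, -0.085]
contact_force: [-2.9, 0.1, 1.1]
width: 0.0851
tray pos [-0.1502  0.0024  0.042 ] tool axes in tray
 [[ 0.455  0.007  0.891]
 [-0.01   1.    -0.003]
 [-0.891 -0.008  0.455]]
cm [ 2.46 -0.2   3.26] dr [-0.002 -0.104  0.01 ]
[-0.02296229  0.14164309  2.46796128 -0.90202729  0.10741645 -0.52224773]
```

```bash
python3 -m creep '{"delta_pos":[[0.18,0,0.35],[0.36,0,0.7],[0.55,0,1.1],[0.75,0,1.5],[0.95,0,1.9],[1.15,0,2.3],[1.35,-0.1,2.7],[1.55,-0.1,3.1],[1.75,-0.1,3.5],[1.9,-0.1,3.75]],"dr":[[0,0,0],[0,0,0],[0,0,0],[0,0,0],[0,0,0],[0,0,0],[0,0,0],[0,0,0],[0,0,0],[0,0,0]]}'; python3 t.py -.10 0 .04 60; python3 - <<'E'
from h import *
np.set_printoptions(precision=4,suppress=True)
from t import W,O
print(manip.get_state()['qpos'])
T=manip.get_image("top");P=pts(T);h=P[...,2]
m=(abs(h-.124)<.012)&(P[...,0]>.38)&(P[...,0]<.62)&(abs(P[...,1])<.16)&(T["pixels"].min(2)>90)
b=rect(T,m,.124);q=np.c_[b,np.zeros(4)];print((q-O)@W,((q-O)@W).mean(0))
cv2.imwrite('pics/t2.png',cv2.resize(T["pixels"][115:275,195:345],None,fx=4,fy=3.7,interpolation=2))
E
```

```text
clock: 6.05
position: [0.4558, 0.0201, 0.0424]
ee_rot: [0.849, 0.048, 0.52, -0.085]
contact_force: [-3.5, 1.2, 0.7]
width: 0.085
tray pos [-0.1076  0.0012  0.0424] tool axes in tray
 [[ 0.455  0.007  0.89 ]
 [-0.01   1.    -0.003]
 [-0.89  -0.007  0.455]]
cm [ 0.56 -0.11  0.57] dr [-0.003 -0.051  0.01 ]
[-0.0511  0.1871  2.393  -0.6525  0.1177 -0.7973]
[[-0.107  -0.1168  0.    ]
 [-0.0129 -0.1175  0.    ]
 [-0.0111  0.1184  0.    ]
 [-0.1053  0.1191  0.    ]] [-0.0591  0.0008  0.    ]
```

View pics/t2.png

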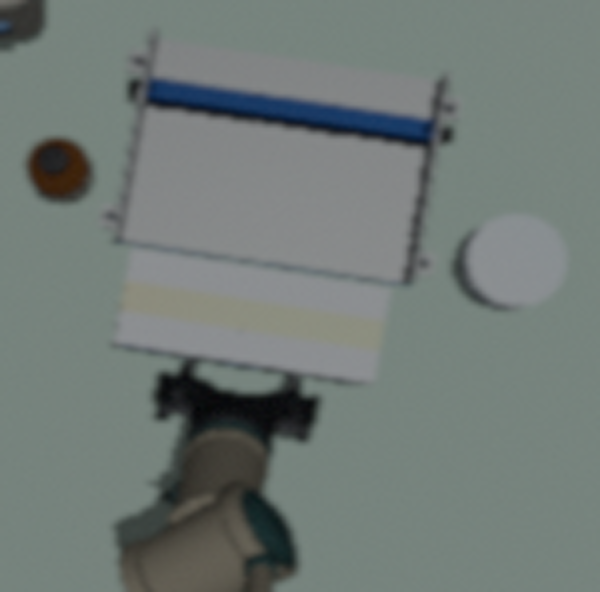

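The carton is square and centred (image corners about (130,250) to (375,380)), 12 mm short of the sill. I'll creep up to contact.

```bash
python3 -m creep '{"delta_pos":[[0.08,0,0.16],[0.16,0,0.32],[0.24,0,0.48],[0.32,0,0.64],[0.4,0,0.8],[0.43,0,0.84],[0.46,0,0.9],[0.46,0,0.9]],"dr":[[0,0,0],[0,0,0],[0,0,0],[0,0,0],[0,0,0],[0,0,0],[0,0,0],[0,0,0]]}'; python3 t.py
```

```text
clock: 6.9
position: [0.4652, 0.0183, 0.0423]
ee_rot: [0.849, 0.047, 0.52, -0.084]
contact_force: [-2.4, 1.5, 0.1]
width: 0.0855
tray pos [-0.098   0.0011  0.0423] tool axes in tray
 [[ 0.455  0.007  0.89 ]
 [-0.01   1.    -0.003]
 [-0.89  -0.007  0.455]]
```

```bash
for i in 1 2; do :; done; python3 -m creep '{"delta_pos":[[0.03,0,0.06],[0.06,0,0.12],[0.09,0,0.18],[0.09,0,0.18]],"dr":[[0,0,0],[0,0,0],[0,0,0],[0,0,0]]}'; python3 t.py|head -1
```

```text
clock: 7.3
position: [0.4672, 0.0179, 0.0423]
ee_rot: [0.849, 0.047, 0.52, -0.084]
contact_force: [-3.3, 0.0, 0.2]
width: 0.0855
tray pos [-0.096   0.0011  0.0423] tool axes in tray
```

```bash
python3 -m creep '{"delta_pos":[[0.03,0,0.05],[0.05,0,0.09],[0.07,0,0.13],[0.07,0,0.13]],"dr":[[0,0,0],[0,0,0],[0,0,0],[0,0,0]]}'; python3 t.py|head -1
```

```text
clock: 7.7
position: [0.4686, 0.0176, 0.0423]
ee_rot: [0.849, 0.047, 0.52, -0.085]
contact_force: [-2.6, 0.5, 0.1]
width: 0.085
tray pos [-0.0945  0.0011  0.0423] tool axes in tray
```

```bash
python3 -m creep '{"delta_pos":[[0.03,0,0.05],[0.05,0,0.09],[0.07,0,0.13],[0.07,0,0.13]],"dr":[[0,0,0],[0,0,0],[0,0,0],[0,0,0]]}'; python3 t.py|head -1
```

```text
clock: 8.1
position: [0.4692, 0.0173, 0.0419]
ee_rot: [0.848, 0.047, 0.52, -0.085]
contact_force: [-4.9, 0.4, 2.2]
width: 0.0849
tray pos [-0.0939  0.0008  0.0419] tool axes in tray
```

```bash
python3 - <<'E'
from h import *
np.set_printoptions(precision=4,suppress=True)
from t import W,O
T=manip.get_image("top");P=pts(T);h=P[...,2]
m=(abs(h-.124)<.012)&(P[...,0]>.38)&(P[...,0]<.62)&(abs(P[...,1])<.16)&(T["pixels"].min(2)>90)
b=rect(T,m,.124);q=np.c_[b,np.zeros(4)];print((q-O)@W,((q-O)@W).mean(0), np.nanmedian(h[m]))
x=h[m];f=np.c_[P[m][:,:2],np.ones(m.sum())];print(np.linalg.lstsq(f,x,rcond=None)[0])
E
```

```text
[[-0.0928 -0.1172  0.    ]
 [ 0.001  -0.1175  0.    ]
 [ 0.0018  0.1184  0.    ]
 [-0.092   0.1187  0.    ]] [-0.0455  0.0006  0.    ] 0.12464030055776905
[-0.0056  0.0008  0.1274]
```

```bash
python3 -m creep '{"delta_pos":[[0.02,0,0.04],[0.04,0,0.08],[0.04,0,0.08]],"dr":[[0,0,0],[0,0,0],[0,0,0]]}'; python3 t.py|head -1
```

```text
clock: 8.45
position: [0.4694, 0.017, 0.0416]
ee_rot: [0.848, 0.047, 0.521, -0.085]
contact_force: [-6.3, 0.8, 2.0]
width: 0.0855
tray pos [-0.0937  0.0006  0.0416] tool axes in tray
```

```bash
python3 -m creep '{"delta_pos":[[-0.35,0,-0.7],[-0.7,0,-1.4],[-1.7,0,-0.9],[-2.7,0,-0.4],[-3.7,0,0.1],[-4.7,0,0.6],[-5.5,0,1.1],[-5.5,0,1.1]],"dr":[[0,0,0],[0,0,0],[0,-0.02,0],[0,-0.04,0],[0,-0.06,0],[-0.003,-0.09,0.01],[-0.003,-0.12,0.01],[-0.003,-0.12,0.01]]}'; python3 t.py -.092 0 .096 55; python3 -c "
from rig import manip;print(manip.get_state()['qpos'])"
```

```text
clock: 9.25
position: [0.4558, 0.0206, 0.0977]
ee_rot: [0.88, 0.043, 0.466, -0.082]
contact_force: [-0.4, 0.2, -0.7]
width: 0.0855
tray pos [-0.1077  0.0016  0.0977] tool axes in tray
 [[ 0.561 -0.002  0.828]
 [ 0.001  1.     0.002]
 [-0.828 -0.     0.561]]
cm [ 1.02 -0.16  1.2 ] dr [ 0.002 -0.015 -0.001]
[-0.0437911   0.05613832  2.40862969 -0.74820602  0.11669172 -0.70926799]
```

```bash
python3 -m creep '{"delta_pos":[[0.3,-0.1,0.4],[0.5,-0.2,0.7],[0.6,-0.2,0.85],[0.68,-0.2,1.0],[0.76,-0.2,1.13],[0.8,-0.2,1.3],[0.8,-0.2,1.5],[0.8,-0.2,1.7],[0.8,-0.2,1.9],[0.8,-0.2,2.1]],"dr":[[0,0,0],[0,0,0],[0,0,0],[0,0,0],[0,0,0],[0,0,0],[0,0,0],[0,0,0],[0,0,0],[0,0,0]]}'; python3 t.py
```

```text
clock: 10.25
position: [0.4757, 0.0145, 0.1007]
ee_rot: [0.878, 0.043, 0.469, -0.082]
contact_force: [-6.8, 1.1, 3.5]
width: 0.085
tray pos [-0.087  -0.0007  0.1007] tool axes in tray
 [[ 0.556 -0.     0.831]
 [-0.001  1.     0.001]
 [-0.831 -0.001  0.556]]
```

```bash
cat > tilt.py <<'E'
from h import *
np.set_printoptions(precision=4,suppress=True)
from t import W,O
for n in("top","side"):
    T=manip.get_image(n);P=pts(T);Q=(P-O)@W
    print(manip.get_state()["contact_force"],end=' ')
    m=(Q[...,2]>.105)&(abs(Q[...,1])<.11)&(Q[...,0]>-.13 if n=="side" else Q[...,0]>-.088)&(Q[...,0]<.16)&(T["pixels"].min(2)>60)
    q=Q[m];f=np.linalg.lstsq(np.c_[q[:,:2],np.ones(len(q))],q[:,2],rcond=None)[0];r=q[:,2]-np.c_[q[:,:2],np.ones(len(q))]@f
    print(n,len(q),f,'res',r.std(),q.min(0),q.max(0))
    cv2.imwrite(f'pics/{n}_l.png',cv2.resize(T["pixels"][110:280,170:350] if n=='side' else T["pixels"][115:275,195:345],None,fx=3.5,fy=3.5,interpolation=2))
E
python3 tilt.py
```

```text
[-5.5009  1.5023  2.1615] top 1620 [-0.0342  0.0032  0.1247] res 0.0040792451837469625 [-0.088  -0.1098  0.1095] [0.0067 0.11   0.1387]
[-5.5061  1.2298  1.6263] side 1729 [-0.0893 -0.0004  0.1216] res 0.0049413546745676684 [-0.1288 -0.11    0.1053] [0.0064 0.1098 0.1787]
```

View pics/side_l.png

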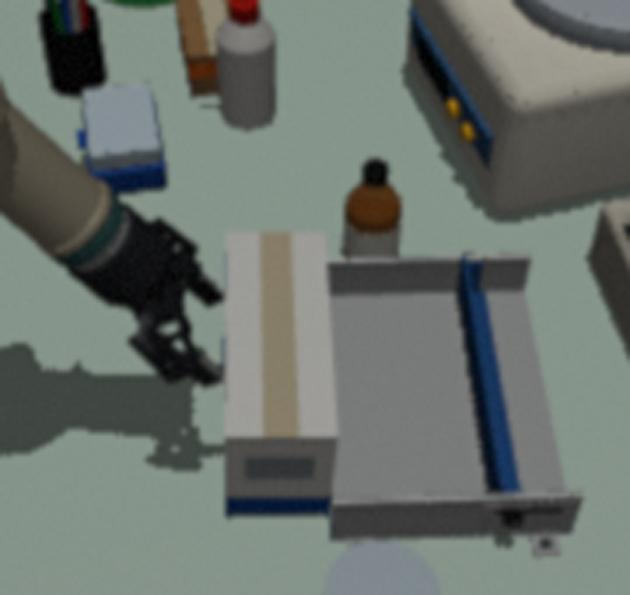

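The carton is square at the sill and starting to tip by about 3° (its top edge is at image x≈330). I'll keep pushing along the arc.

```bash
python3 -m creep '{"delta_pos":[[0,0,0.2],[0,0,0.4],[0,0,0.6],[0,0,0.8],[0,0,1.0],[0,0,1.2]],"dr":[[0,0,0],[0,0,0],[0,0,0],[0,0,0],[0,0,0],[0,0,0]]}'; python3 tilt.py; python3 t.py|head -1
```

```text
clock: 10.95
position: [0.486, 0.0126, 0.1079]
ee_rot: [0.879, 0.043, 0.468, -0.082]
contact_force: [-6.0, 0.5, 4.1]
width: 0.0855
[-4.8682  0.4215  2.6139] top 1669 [-0.0997 -0.0016  0.1259] res 0.004997852047129674 [-0.0806 -0.11    0.1055] [0.0173 0.11   0.1465]
[-4.3566 -0.4207  2.9744] side 1732 [-0.1781 -0.0003  0.123 ] res 0.005590033932562424 [-0.1286 -0.11    0.113 ] [0.0171 0.1095 0.2007]
tray pos [-0.076  -0.0006  0.1082] tool axes in tray
```

```bash
python3 -m creep '{"delta_pos":[[0,0,0.25],[0,0,0.5],[0,0,0.75],[0,0,1.0],[0.05,0,1.3],[0.1,0,1.6],[0.15,0,1.9],[0.2,0,2.2],[0.25,0,2.5]],"dr":[[0,0,0],[0,0,0],[0,0,0],[0,0,0],[0,0,0],[0,0,0],[0,0,0],[0,0,0],[0,0,0]]}'; python3 tilt.py; python3 t.py|head -1
```

```text
clock: 11.95
position: [0.5093, 0.0085, 0.1203]
ee_rot: [0.879, 0.044, 0.467, -0.082]
contact_force: [-2.9, 0.6, 3.5]
width: 0.0855
[-2.0184 -0.4604  2.6435] top 1681 [-0.2357  0.009   0.1301] res 0.007128897558483574 [-0.0656 -0.1099  0.1058] [0.0387 0.1098 0.1569]
[-2.9416  1.1595  2.3795] side 1772 [-0.4276  0.0128  0.1281] res 0.012216936121525914 [-0.1292 -0.11    0.1071] [0.0383 0.1099 0.2849]
tray pos [-0.0525 -0.0003  0.1204] tool axes in tray
```

```bash
python3 -m creep '{"delta_pos":[[0.1,0,0.35],[0.2,0,0.7],[0.35,0,1.1],[0.5,0,1.5],[0.65,0,1.9],[0.8,0,2.3],[1.0,0,2.7],[1.2,0,3.1],[1.4,0,3.5],[1.6,0,3.9]],"dr":[[0,0,0],[0,0,0],[0,0,0],[0,0,0],[0,0,0],[0,0,0],[0,0,0],[0,0,0],[0,0,0],[0,0,0]]}'; python3 t.py|head -1
```

```text
clock: 13.05
position: [0.5495, 0.0008, 0.1282]
ee_rot: [0.879, 0.044, 0.468, -0.082]
contact_force: [-0.3, 0.1, 0.1]
width: 0.0856
tray pos [-0.0119 -0.0004  0.1282] tool axes in tray
```

```bash
python3 -m creep '{"delta_pos":[[0.2,0,0.4],[0.4,0,0.8],[0.6,0,1.2],[0.8,0,1.6],[1.0,0,2.0],[1.0,0,2.0],[1.0,0,2.0]],"dr":[[0,0,0],[0,0,0],[0,0,0],[0,0,0],[0,0,0],[0,0,0],[0,0,0]]}'; python3 t.py|head -1; python3 tilt.py
```

```text
clock: 13.75
position: [0.5709, -0.0032, 0.1311]
ee_rot: [0.879, 0.044, 0.468, -0.082]
contact_force: [-0.5, 0.8, -1.6]
width: 0.0855
tray pos [ 0.0099 -0.0004  0.1311] tool axes in tray
[-0.3123 -0.0151  1.1975] top 1008 [-0.8976 -0.0206  0.1491] res 0.03501189607715865 [-0.0878 -0.1099  0.105 ] [0.0839 0.1098 0.3402]
[0.2426 0.1486 0.2913] side 1122 [-1.5175  0.0985  0.1739] res 0.03739903310128239 [-0.13   -0.1099  0.105 ] [0.0832 0.1098 0.3976]
```

View pics/side_l.png

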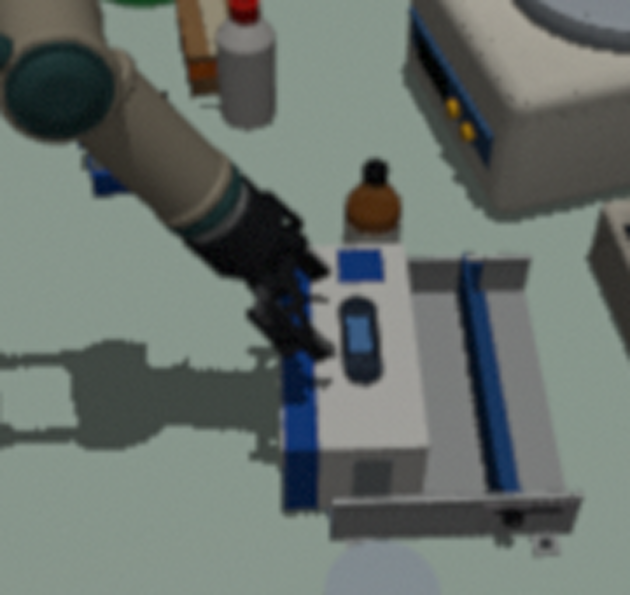

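It fell correctly: it lies on its back with the opening up (dark oval at (360,340)), overhanging the sill at the rear, with the blue plate still ahead of it. Next I'll retreat, go down behind it and measure.

```bash
python3 -m creep '{"delta_pos":[[-1.5,0,-1.2],[-2.5,0,-3],[-3.5,0,-5],[-4.7,0,-7],[-5.8,0,-9],[-7,0,-11],[-7,0,-11]],"dr":[[0,0,0],[0,0,0],[0,0,0],[0,0,0],[0,0,0],[0,0,0],[0,0,0]]}'; python3 t.py -.10 0 .045 60; cat > lie.py <<'E'
from h import *
np.set_printoptions(precision=4,suppress=True)
from t import W,O
T=manip.get_image("top");P=pts(T);Q=(P-O)@W;h=Q[...,2]
m=(abs(h-.106)<.02)&(abs(Q[...,1])<.15)&(Q[...,0]>-.06)&(Q[...,0]<.17)
m=cv2.morphologyEx(m.astype(np.uint8),cv2.MORPH_OPEN,np.ones((5,5)))
b=rect(T,m,.106);q=(np.c_[b,np.zeros(4)]-O)@W;print(q[:,:2],q.mean(0)[:2]);
e=max([q[1]-q[0],q[2]-q[1]],key=np.linalg.norm);a=np.arctan2(e[0],e[1]);print('skew',(a+np.pi/2)%np.pi-np.pi/2)
m=m>0;q=Q[m];A=np.c_[q[:,:2],np.ones(len(q))];print('plane',np.linalg.lstsq(A,q[:,2],rcond=None)[0],np.median(q[:,2]))
cv2.imwrite('pics/tl.png',cv2.resize(T["pixels"][115:275,195:345],None,fx=4,fy=3.7,interpolation=2))
E
python3 lie.py
```

```text
clock: 14.55
position: [0.4387, 0.0213, 0.1263]
ee_rot: [0.878, 0.043, 0.47, -0.082]
contact_force: [0.3, -0.0, 0.2]
width: 0.0855
tray pos [-0.1246 -0.0009  0.1263] tool axes in tray
 [[ 0.555 -0.001  0.832]
 [-0.001  1.     0.002]
 [-0.832 -0.002  0.555]]
cm [ 8.13  0.1  -2.46] dr [0.002 0.065 0.001]
[[-0.0403 -0.1178]
 [ 0.0847 -0.1172]
 [ 0.0835  0.1188]
 [-0.0415  0.1181]] [0.0216 0.0005]
skew -0.005001277430948026
plane [0.0001 0.0024 0.1065] 0.10653456031958154
```

```bash
python3 -m creep '{"delta_pos":[[2,0,-1.2],[4,0,-2.4],[6,0,-2.4],[8,0.1,-1.8],[9,0.1,-1.2],[9,0.1,-1.2],[9,0.1,-1.2]],"dr":[[0,0.02,0],[0,0.04,0],[0,0.065,0],[0,0.065,0],[0,0.065,0],[0,0.065,0],[0,0.065,0]]}'; python3 t.py -.05 0 .043 60
```

```text
clock: 15.3
position: [0.4849, 0.0182, 0.0535]
ee_rot: [0.861, 0.044, 0.5, -0.085]
contact_force: [0.0, -0.6, -0.5]
width: 0.0854
tray pos [-0.0786  0.0047  0.0535] tool axes in tray
 [[ 0.496  0.004  0.868]
 [-0.01   1.     0.   ]
 [-0.868 -0.009  0.496]]
cm [ 2.34 -0.45  1.96] dr [ 0.    -0.004  0.01 ]
```

```bash
python3 -m creep '{"delta_pos":[[0.4,-0.1,0.3],[0.8,-0.2,0.65],[1.2,-0.3,1.0],[1.6,-0.4,1.3],[2.0,-0.45,1.6],[2.35,-0.45,1.95],[2.45,-0.45,2.1],[2.55,-0.45,2.3],[2.65,-0.45,2.45],[2.75,-0.45,2.6]],"dr":[[0,0,0.003],[0,0,0.006],[0,0,0.01],[0,0,0.01],[0,0,0.01],[0,0,0.01],[0,0,0.01],[0,0,0.01],[0,0,0.01],[0,0,0.01]]}'; python3 t.py
```

```text
clock: 16.3
position: [0.52, 0.0086, 0.0475]
ee_rot: [0.859, 0.046, 0.503, -0.083]
contact_force: [-0.4, -0.2, 0.6]
width: 0.0853
tray pos [-0.0423  0.0017  0.0475] tool axes in tray
 [[ 0.49   0.002  0.872]
 [-0.005  1.     0.001]
 [-0.872 -0.005  0.49 ]]
```

```bash
python3 -m creep '{"delta_pos":[[0.1,0,0.17],[0.25,0,0.4],[0.45,0,0.8],[0.7,0,1.2],[0.95,0,1.65],[1.2,0,2.1],[1.45,0,2.55],[1.7,0,3.0],[1.95,0,3.45],[2.15,0,3.8]],"dr":[[0,0,0],[0,0,0],[0,0,0],[0,0,0],[0,0,0],[0,0,0],[0,0,0],[0,0,0],[0,0,0],[0,0,0]]}'; python3 t.py; python3 lie.py
```

```text
clock: 17.3
position: [0.5636, 0.0002, 0.0476]
ee_rot: [0.859, 0.046, 0.503, -0.083]
contact_force: [-2.4, 0.2, -0.5]
width: 0.0857
tray pos [0.002  0.0016 0.0476] tool axes in tray
 [[ 0.49   0.002  0.872]
 [-0.005  1.     0.001]
 [-0.872 -0.005  0.49 ]]
[[ 0.0006 -0.1174]
 [ 0.1263 -0.1178]
 [ 0.1271  0.1183]
 [ 0.0015  0.1188]] [0.0639 0.0005]
skew 0.0035643375253113785
plane [0.0061 0.0015 0.106 ] 0.10655425747126679
```

Lead is at about 127 mm, and the plate is at about 145. Now I'll creep in slowly and feel for it.

```bash
python3 -m creep '{"delta_pos":[[0.1,0,0.17],[0.2,0,0.34],[0.3,0,0.52],[0.4,0,0.7],[0.5,0,0.87],[0.55,0,0.96],[0.6,0,1.05],[0.6,0,1.05]],"dr":[[0,0,0],[0,0,0],[0,0,0],[0,0,0],[0,0,0],[0,0,0],[0,0,0],[0,0,0]]}'; python3 t.py|head -1
```

```text
clock: 18.15
position: [0.5751, -0.0019, 0.0475]
ee_rot: [0.859, 0.046, 0.503, -0.083]
contact_force: [-2.1, -0.6, 0.3]
width: 0.0854
tray pos [0.0137 0.0016 0.0475] tool axes in tray
```

```bash
python3 -m creep '{"delta_pos":[[0.05,0,0.09],[0.1,0,0.17],[0.15,0,0.26],[0.15,0,0.26]],"dr":[[0,0,0],[0,0,0],[0,0,0],[0,0,0]]}'; python3 t.py|head -1
```

```text
clock: 18.55
position: [0.578, -0.0025, 0.0474]
ee_rot: [0.859, 0.046, 0.503, -0.083]
contact_force: [-2.3, -0.0, 0.8]
width: 0.0855
tray pos [0.0167 0.0016 0.0474] tool axes in tray
```

```bash
python3 -m creep '{"delta_pos":[[0.05,0,0.09],[0.1,0,0.17],[0.1,0,0.17]],"dr":[[0,0,0],[0,0,0],[0,0,0]]}'; python3 t.py|head -1
```

```text
clock: 18.85
position: [0.5799, -0.0029, 0.0474]
ee_rot: [0.859, 0.046, 0.503, -0.083]
contact_force: [-1.9, 0.7, 0.1]
width: 0.0854
tray pos [0.0187 0.0016 0.0474] tool axes in tray
```

```bash
python3 -m creep '{"delta_pos":[[0.05,0,0.09],[0.1,0,0.17],[0.1,0,0.17]],"dr":[[0,0,0],[0,0,0],[0,0,0]]}'; python3 t.py|head -1
```

```text
clock: 19.15
position: [0.5816, -0.0033, 0.0472]
ee_rot: [0.859, 0.046, 0.503, -0.083]
contact_force: [-3.1, -0.9, 0.9]
width: 0.0855
tray pos [0.0203 0.0015 0.0472] tool axes in tray
```

```bash
python3 -m creep '{"delta_pos":[[0.03,0,0.05],[0.05,0,0.09],[0.05,0,0.09]],"dr":[[0,0,0],[0,0,0],[0,0,0]]}'; python3 t.py|head -1
```

```text
clock: 19.45
position: [0.5817, -0.0034, 0.0469]
ee_rot: [0.859, 0.045, 0.504, -0.083]
contact_force: [-5.4, 0.8, 2.9]
width: 0.0855
tray pos [0.0205 0.0014 0.0469] tool axes in tray
```

```bash
python3 -m creep '{"delta_pos":[[0.03,0,0.05],[0.05,0,0.09],[0.05,0,0.09]],"dr":[[0,0,0],[0,0,0],[0,0,0]]}'; python3 t.py|head -1; python3 lie.py
```

```text
clock: 19.75
position: [0.5817, -0.0035, 0.0464]
ee_rot: [0.858, 0.045, 0.505, -0.083]
contact_force: [-7.6, 2.0, 2.9]
width: 0.0854
tray pos [0.0205 0.0014 0.0464] tool axes in tray
[[ 0.0198 -0.1177]
 [ 0.1455 -0.1175]
 [ 0.1451  0.1184]
 [ 0.0194  0.1182]] [0.0824 0.0003]
skew -0.0016964932411891454
plane [0.0017 0.0015 0.1062] 0.10652768161110629
```

Pressed home: the tool has stalled at about 7.6 N and the skew is 0.1°. I'll back straight out, slowly at first.

```bash
python3 -m creep '{"delta_pos":[[0,0,0],[-0.03,0,-0.05],[-0.06,0,-0.1],[-0.1,0,-0.18],[-0.15,0,-0.26],[-0.2,0,-0.35],[-0.4,0,-0.7],[-0.8,0,-1.4],[-1.3,0,-2.3],[-1.5,0,-2.7]],"dr":[[0,0,0],[0,0,0],[0,0,0],[0,0,0],[0,0,0],[0,0,0],[0,0,0],[0,0,0],[0,0,0],[0,0,0]]}'; python3 t.py|head -1; python3 lie.py
```

```text
clock: 20.8
position: [0.552, 0.0024, 0.0471]
ee_rot: [0.859, 0.045, 0.503, -0.083]
contact_force: [0.1, -0.1, 0.6]
width: 0.0852
tray pos [-0.0098  0.0016  0.0471] tool axes in tray
[[ 0.0195 -0.1177]
 [ 0.1453 -0.1177]
 [ 0.1452  0.1183]
 [ 0.0194  0.1183]] [0.0823 0.0003]
skew -0.0003323172442555311
plane [-0.0039  0.0017  0.1066] 0.10631417644957913
```

View pics/tl.png

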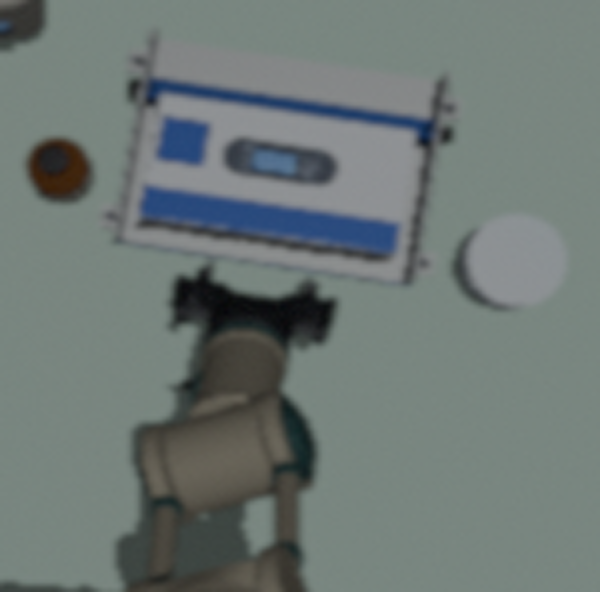

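```bash
python3 -c "
from rig import manip;manip.sign_off()"
```

```text
the job is handed in; nothing more can be done
```

The blue-banded carton is loaded in the tray, lying on its back with the opening up, flush against the back-stop plate. I handed the job in at about 21 s.

- **Slide and tip:** I slid the carton square against the sill, within about 0.2°. I then tipped it over with pushes near its top. The highest wrist force I read was about 8 N, sampled between moves, so brief peaks would not show.
- **Pressing home:** Pressing it home, the tool stalled at about 8 N against the plate. I then backed straight out slowly.
- **Last checks:** After release, the top-camera measurement put the leading face about 145 mm behind the sill and about 0.02° off square. The top was level within about 0.25° and the carton was centred within 1 mm. Tool force was near zero with the fingers about 30 mm clear. The bottle and dishes beside the tray looked unmoved; I did not measure the other objects.
- **Not checked:** I could not measure the remaining contact force on the plate after release. I inferred it from the carton not moving back between the pressed and released measurements.
- **Went differently from plan:** A wrist joint limit ruled out the 45° tool tilt I wanted at low height, so I pushed at 55–62° instead. The side camera's fit of the tilt angle during tipping disagreed with the top camera's because the gripper was in its mask, so I used the top view and the pictures.

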